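# Hold the magnifier over the wide test

### The job

Read the wide test cassette under the magnifier: draw the magnifier out of the slanted stand, turn it so that its lens is level, and hold it about 8 cm above the wide test's result window, the lens centred over the window. Finish while still holding it there, steady in the gripper and resting on nothing; leave the tests and the other loose things where they are.

Things in the scene. Friction and masses are not known exactly. Their poses are not given: they have to be found in the camera images.
- magnifier_grip (a point): Middle of the 65 mm of magnifier handle that stands out of the stand, on the handle's axis, close to the centre of mass; 32.5 mm from the lens rim, 87.5 mm from the handle's free end. The handle is 120 mm long, flat-sided, 16 mm wide (y) and 12 mm thick (z). x runs along the handle towards the lens, z is the lens's normal.
- magnifier_lens (a point): Centre of the magnifier's round steel-rimmed lens, 76 mm across and 8 mm thick, 70.5 mm from the grip point along the magnifier's x; same axes: z is the lens's normal, vertical when the lens is level.
- magnifier: The hand magnifier, black handle and round lens, about 100 g; origin and axes as at the grip point. It starts with the handle's lower 55 mm in the stand's socket, the handle leaning about 50 degrees above level (up to 3 degrees less as it sags in its play), lens uppermost, z facing up and back.
- stand: White plastic stand, fixed to the table: a base 120 x 75 x 12 mm with a square tube, 27 mm wide outside, that rises at 50 degrees above level towards the stand's x axis and holds the magnifier's handle with 2 to 3 mm of play. The handle slides out along the tube. Origin under the base's centre, z up.
- stand_mouth (a point): Middle of the tube's open end, 62 mm above the table; the tube's floor lies 55 mm deeper.
- tray: Fixed shallow stainless tray, 270 x 374 mm over its rim, 19 mm high, inner floor 5 mm above the table; two clear packs of dropper caps (up to 42 mm high) lie in its far part. Origin under its centre.
- wide_test: The test to be read: white flat cassette 72 x 36 x 6 mm lying on the tray's floor, the only wide one of three. Origin at the centre of its underside, x along its length (the result window is on the +x half, a round sample well on the other), z up.
- wide_test_window (a point): Centre of the wide test's result window (24 x 6 mm slot), on its upper face, 10 mm from the cassette's centre along its x; about 11 mm above the table.
- slim_test_a: Another white cassette, 72 x 20 x 6 mm, in the tray; to be left alone. Origin at the centre of its underside.
- slim_test_b: Another white cassette, 72 x 20 x 6 mm, in the tray; to be left alone. Origin at the centre of its underside.
- bottle: Clear bottle, 54 mm across, 120 mm high, standing beside and beyond the stand; to be left alone. Origin at the centre of its underside.
- timer: Flat white timer, 65 x 65 x 18 mm (buttons to 20 mm), on the table between stand and tray, beyond them; to be left alone. Origin at the centre of its underside.
- jar: White lidded jar, 60 mm across, 60 mm high, to the side of the stand; to be left alone. Origin at the centre of its underside.
- pouches: Stack of foil pouches, 120 x 70 x 22 mm, on the far side of the tray from the stand; to be left alone. Origin at the centre of its underside.
Mind the look-alikes: they are no part of the job. There is more than one size of the magnifier; the job needs the middle-sized. Leave any brown look-alike of the stand alone.

How it is judged (in metres and radians):
On the way:
1. the magnifier is drawn clear of the stand and held by the fingers (distance between magnifier_grip and stand_mouth above 0.095 m and contact force between magnifier and stand below 0.2 N and contact force between magnifier and the fingers above 1 N), for 0.2 s.
At the end, for the whole second after the job is handed in: The lens centre is within 20 mm of the wide test's window horizontally and 50 to 110 mm above it, the lens is level within 0.26 rad (either face up), the fingers hold the magnifier (over 1 N), it is steady (under 0.03 m/s) and it touches neither stand, tray, tests nor any of the loose things (horizontal distance between magnifier_lens and wide_test_window below 0.02 m and z of magnifier_lens in the frame of wide_test_window between 0.05 and 0.11 m and (angle between magnifier_lens's own z axis and vertical below 0.26 rad or angle between magnifier_lens's own z axis and vertical above 2.88 rad) and contact force between magnifier and the fingers above 1 N and linear speed of magnifier below 0.03 m/s and contact force between magnifier and stand below 0.2 N and contact force between magnifier and tray below 0.2 N and contact force between magnifier and wide_test below 0.2 N and contact force between magnifier and slim_test_a below 0.2 N and contact force between magnifier and slim_test_b below 0.2 N and contact force between magnifier and bottle below 0.2 N and contact force between magnifier and timer below 0.2 N and contact force between magnifier and jar below 0.2 N and contact force between magnifier and pouches below 0.2 N); the arm keeps its last pose, push and grip.
It fails at once if a test cassette is moved more than 15 mm (distance of any of wide_test, slim_test_a, slim_test_b from where it was at the start of the episode above 0.015 m).
It fails at once if the bottle, timer, jar or stack of pouches is moved more than 15 mm (distance of any of bottle, timer, jar, pouches from where it was at the start of the episode above 0.015 m).
It also fails if it takes over 35 s, if anything falls off the work surface, if the arm or the gripper's body presses on something with over 40 N, if the wrist force passes 120 N, or if a joint passes its speed limit or range.

### The arm

A 6-joint arm with a two-finger parallel gripper is mounted at the origin on the work surface. World frame = base frame: x ahead of the robot, y to its left, z up, the work surface at z = 0. Lengths are in mm, angles in degrees, forces in N, time in s.
With the tool pointing down it reaches from about 350 to 850 mm from the base axis. Payload 8.1 kg.
Tool frame: the origin (TCP) lies on the centre line of the jaws, within the pads' length; the fingertips stand 11 mm ahead of it and the grasp point (between the pads) lies 8 mm behind it; z points along the fingers, y is the direction in which the jaws open and shut (so a half turn about z gives the same grasp; the last joint's range is limited). The gripper opens to 85 mm and grips with 20 to 120 N. Pads are 22 mm wide; open, the fingers measure 114 mm over their backs; the gripper's body (76 mm by 85 mm) begins 54 mm behind the grasp point. The pads swing forward as they close: fully open they stand 13 mm farther back than shut.
Start: joints at [-68.377, 7.471, 85.268, -0, 87.261, -4.893], TCP at [267.893, -536.879, 214.892] pointing down, gripper open.
Joint ranges: [-169.43, 169.43], [-51.17, 129.36], [1.28, 143.12], [-76.62, 256.62], [0, 156.53], [-152.29, 152.29]. Speed limits (degrees/s): [136.94, 136.94, 159.86, 180, 180, 180].

### API

Orientations are given as [roll, pitch, yaw] about the fixed x, y, z axes, in that order (R = Rz(yaw) Ry(pitch) Rx(roll)).
In Python, from bench import telemetry, viewer, r gives the robot as it stands.
- The arm moves only by the shell command python3 -m inch 'ROWS' [FORCE]. ROWS is JSON, a list of rows, each a list of 3 entries, a list of its own where there are three numbers: the shift along the tool's x, y, z in cm, then the turn, a rotation vector about the tool's x, y, z in rad, then the opening, from 0 (shut) to 1 (fully open). A call has 1 to 20 rows; each row is the pose to reach, as a shift and turn from the pose commanded when the call began, along the tool's axes at that moment; what a row does not reach only later rows make up. A row lasts 1/10 s, in which the tool goes at most 50 mm and 8.59 degrees, less where a joint would pass 70% of its speed; a pose out of reach is approached as far as the arm can. A call with a gripper value outside its range is refused whole. The fingers move at their own pace and stop on an object; FORCE is the grip in N (left out, the last holds). Time passes only in rows, so rows that repeat a pose let the fingers close. It gives the time, the measured TCP pose, the force and the opening at its end, in the units of the state.
- telemetry.sense(): the state, without advancing time (a new reading comes with each control period).
- viewer.snapshot(name): name is "scene" or "side" or "wrist"; returns the picture (480x640x3 uint8, red, green, blue); there is no depth.
- viewer.camera_model(name): a dict with "fx", "fy", "cx", "cy" (pixels), "dist" ([k1, k2, p1, p2, k3] as OpenCV has them; the pictures are not rectified), "cam_to_world" (4x4, takes a point from camera to world coordinates); the wrist camera has in their place "mount" (4x4, takes a point from camera to tool coordinates, whose origin is the TCP and whose axes are the flange's). Camera axes: x right, y down, z forward; pixel columns grow to the right and rows downward; lengths in mm; the calibration is good to about 2 mm. A picture is of the moment at which its call begins: read the wrist's pose just before it. camera_model takes no time and is no camera call.
- r.hand_in(): hands the job in, once; it reports no verdict.
The state is a dict: "time": time; "joint_pos": joint angles; "qd": joint speeds; "joint_efforts": joint torques, N m; "tool_pos": TCP position; "tcp_rot": TCP orientation; "ft_force": force on the tool from outside, world axes, zero at the start; "wrist_torque": the same for the moment, N m; "finger_gap": finger opening in mm.
Only numpy, scipy, OpenCV 4.12 (cv2) and the standard library are available. Lean on these libraries where they do the work, as an engineer would, in place of code of your own. Each camera call takes 0.05 s, during which the arm holds its last target.

## Working session

There is one attempt and no reset: what is moved stays moved. The work goes in short steps, Python scripts to look and compute and a shell command to move; the robot and the scene stay as the last step left them, time stands still between calls to the robot, and variables do not carry over. Pictures are saved under pics/ and viewed, and the job is handed in when it is done.

```bash
ls; mkdir -p pics
python3 - <<'E'
from bench import telemetry, viewer, r
import cv2,json
print(telemetry.sense())
for n in ["scene","side","wrist"]:
    im=viewer.snapshot(n); cv2.imwrite(f"pics/{n}0.png",im[:,:,::-1])
    print(n,viewer.camera_model(n))
E
```

```text
pics
{'time': 0.0, 'joint_pos': array([-6.83772425e+01,  7.51644167e+00,  8.53306746e+01, -7.59944285e-04,
        8.72596056e+01, -4.89429491e+00]), 'qd': array([ 0.02439197, -0.08695444, -0.06058406, -0.02140649,  0.10398159,
       -0.03967231]), 'joint_efforts': array([-4.23567553e-04, -5.69385481e+01, -5.00561678e+01, -2.22057529e-04,
        1.44871409e-02,  1.40848417e-05]), 'tool_pos': array([ 267.66769654, -536.33740994,  213.81716686]), 'tcp_rot': array([-1.79893603e+02, -8.34902152e-03,  2.65170817e+01]), 'ft_force': array([-0.00076555,  0.42157973, -0.12283596]), 'wrist_torque': array([ 0.04620005, -0.0009341 ,  0.02811096]), 'finger_gap': 85.5216524330601}
scene {'fx': 514.6057199532036, 'fy': 514.6057199532036, 'cx': 318.0408051483547, 'cy': 235.66611947238633, 'dist': array([-0.06286833,  0.        ,  0.        ,  0.        ,  0.        ]), 'cam_to_world': array([[ 1.06378634e-02,  7.98035102e-01, -6.02517064e-01,
         1.40432305e+03],
       [ 9.99943165e-01, -8.06267969e-03,  6.97566533e-03,
        -5.87362167e+01],
       [ 7.08923706e-04, -6.02557026e-01, -7.9
[... 515 characters left out ...]
62556e-02, -8.20353860e-01, -5.71408433e-01,
         8.89133959e+02],
       [ 0.00000000e+00,  0.00000000e+00,  0.00000000e+00,
         1.00000000e+00]])}
wrist {'fx': 338.85500158662603, 'fy': 338.85500158662603, 'cx': 323.1317243204183, 'cy': 238.85050446090912, 'dist': array([-0.04373772,  0.        ,  0.        ,  0.        ,  0.        ]), 'mount': array([[-7.83214449e-04, -9.49661398e-01, -3.13277218e-01,
         8.07142247e+01],
       [ 9.99999666e-01, -6.71131233e-04, -4.65615610e-04,
        -1.81294198e+00],
       [ 2.31927045e-04, -3.13277478e-01,  9.49661607e-01,
        -1.58118456e+02],
       [ 0.00000000e+00,  0.00000000e+00,  0.00000000e+00,
         1.00000000e+00]])}
```

View pics/scene0.png

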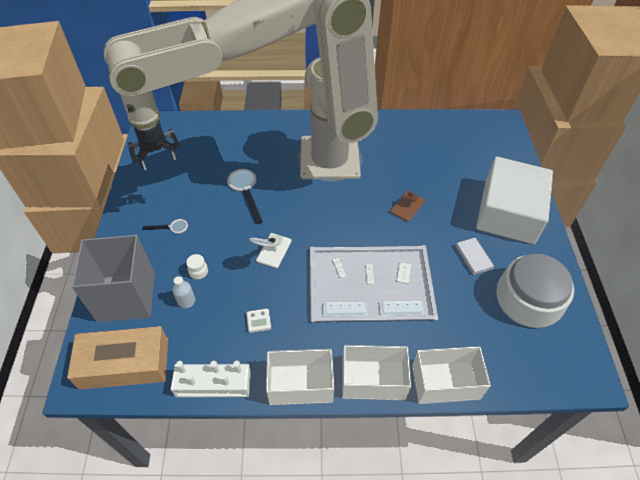

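View pics/side0.png

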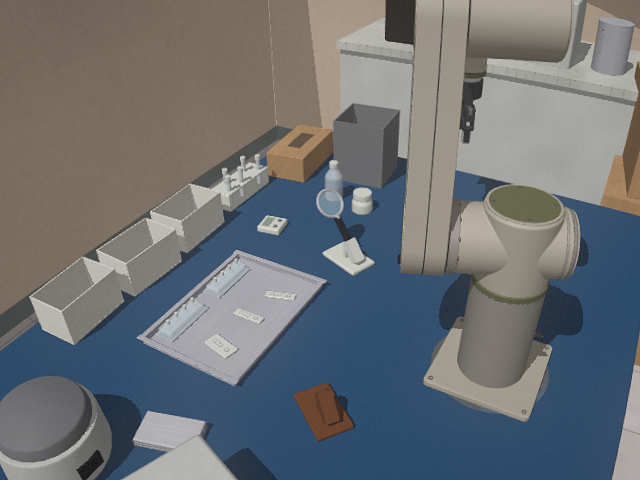

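View pics/wrist0.png

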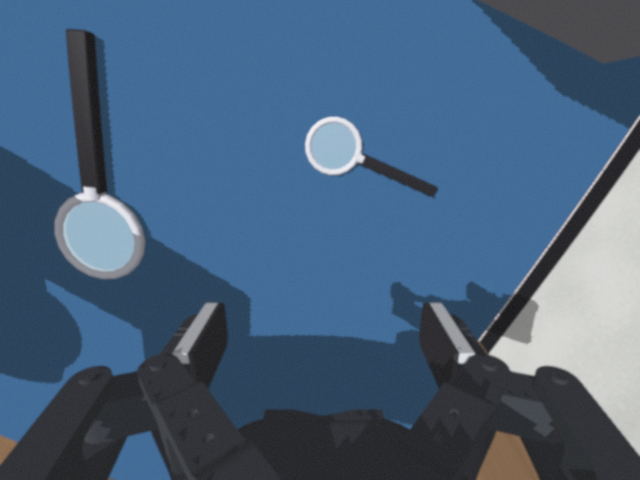

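Candidates: the large magnifier lies loose at scene (243,192), the small one at (170,227), and the one in the white stand is at (268,243). The brown stand is at (408,206). The cassettes are at (339,268), (370,273) and (404,272), and the last looks widest. I'll check these in close crops.

Run:
```python
import cv2,numpy as np
s=cv2.imread("pics/scene0.png"); d=cv2.imread("pics/side0.png")
f=lambda a,x,y,w,h,k:cv2.resize(a[y:y+h,x:x+w],None,fx=k,fy=k,interpolation=cv2.INTER_CUBIC)
cv2.imwrite("pics/c1.png",f(s,230,220,80,60,10))
cv2.imwrite("pics/c2.png",f(s,320,250,110,50,7))
cv2.imwrite("pics/c3.png",f(d,300,180,100,100,6))
cv2.imwrite("pics/c4.png",f(d,190,270,120,100,6))
```

```text
(no output)
```

View pics/c1.png

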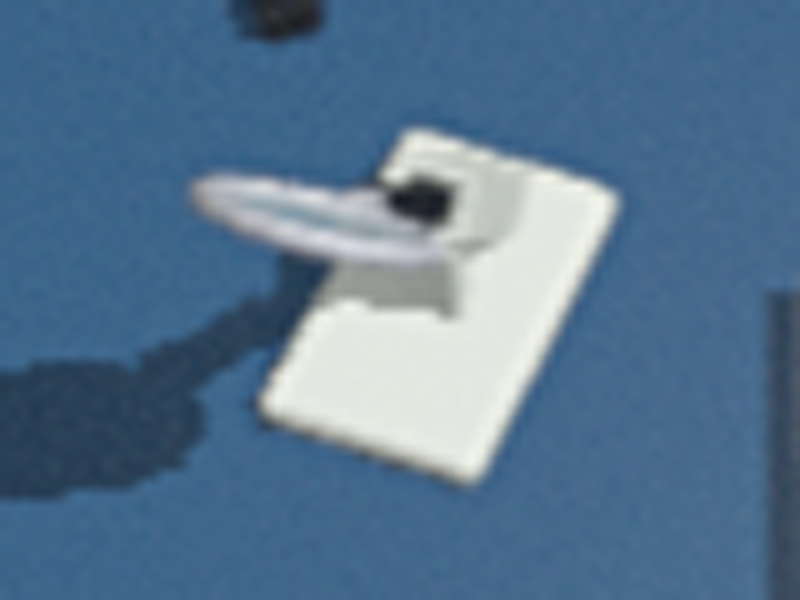

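View pics/c2.png

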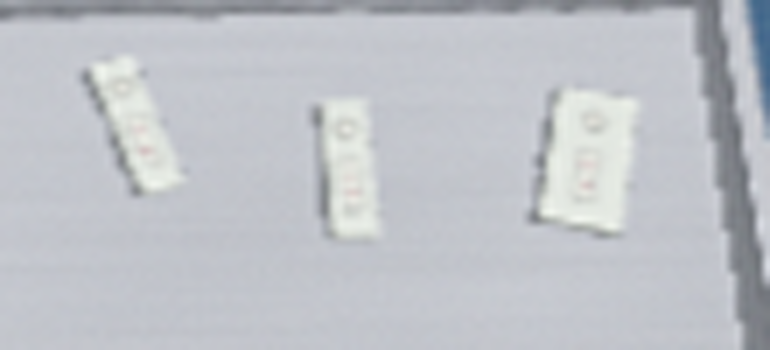

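View pics/c3.png

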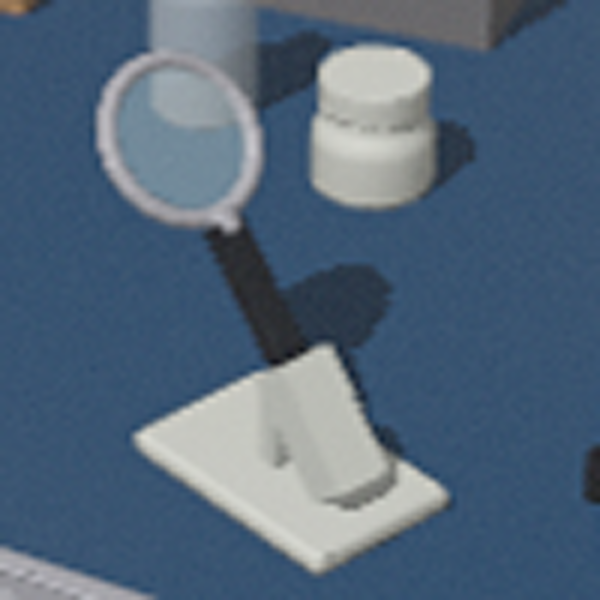

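View pics/c4.png

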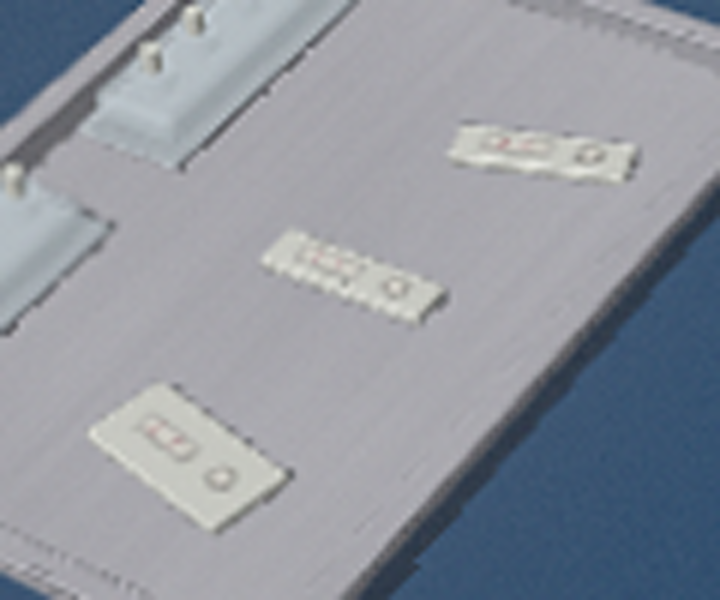

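```bash
cat > h.py <<'E'
import numpy as np,cv2
from bench import telemetry, viewer, r
from scipy.spatial.transform import Rotation as Ro
def T_tool(s):
    T=np.eye(4);T[:3,:3]=Ro.from_euler('xyz',s['tcp_rot'],degrees=True).as_matrix();T[:3,3]=s['tool_pos'];return T
def ray(n,uv,T=None):
    m=viewer.camera_model(n);K=np.array([[m['fx'],0,m['cx']],[0,m['fy'],m['cy']],[0,0,1]])
    p=cv2.undistortPoints(np.array([[uv]],float),K,m['dist'])[0,0]
    M=m['cam_to_world'] if n!='wrist' else T@m['mount']
    d=M[:3,:3]@np.array([p[0],p[1],1]);return M[:3,3],d/np.linalg.norm(d)
def atz(n,uv,z,T=None):
    o,d=ray(n,uv,T);return o+d*(z-o[2])/d[2]
def tri(*rs):
    A=0;b=0
    for o,d in rs:
        P=np.eye(3)-np.outer(d,d);A=A+P;b=b+P@o
    x=np.linalg.solve(A,b);return x,[round(float(np.linalg.norm((np.eye(3)-np.outer(d,d))@(x-o))),1) for o,d in rs]
def proj(n,P,T=None):
    m=viewer.camera_model(n);K=np.array([[m['fx'],0,m['cx']],[0,m['fy'],m['cy']],[0,0,1]])
    M=np.linalg.inv(m['cam_to_world'] if n!='wrist' else T@m['mount'])
    return cv2.projectPoints(np.atleast_2d(P).astype(float),cv2.Rodrigues(M[:3,:3])[0],M[:3,3],K,m['dist'])[0][:,0]
E
python3 - <<'E'
from h import *
np.set_printoptions(precision=1,suppress=True)
c=lambda u,v,k,x,y:((u+.5)/k-.5+x,(v+.5)/k-.5+y)
B=[atz('scene',c(u,v,10,230,220),12) for u,v in [(412,130),(620,200),(475,485),(262,408)]]
print(np.array(B)); print(np.mean(B,0)); e=(B[3]+B[2]-B[0]-B[1])/2; print('len',np.linalg.norm(e),np.degrees(np.arctan2(e[1],e[0]))); e=(B[0]+B[3]-B[1]-B[2])/2; print('w',np.linalg.norm(e),np.degrees(np.arctan2(e[1],e[0])))
B=[atz('side',c(u,v,6,300,180),12) for u,v in [(322,560),(448,490),(135,432)]]
print(np.array(B),[np.linalg.norm(B[0]-B[1]),np.linalg.norm(B[0]-B[2])])
print('lens',tri(ray('scene',c(322,218,10,230,220)),ray('side',c(181,140,6,300,180))))
print('win',atz('scene',c(588,178,7,320,250),11),atz('side',c(166,438,6,190,270),11))
print('well',atz('scene',c(595,123,7,320,250),11),atz('side',c(221,479,6,190,270),11))
print('mouth near',tri(ray('scene',c(420,200,10,230,220)),ray('side',c(275,300,6,300,180))))
W=[atz('scene',c(u,v,7,320,250),11) for u,v in [(560,92),(637,98),(618,235),(543,217)]];print(np.array(W))
E
```

```text
[[ 367.6 -203.5   12. ]
 [ 397.2 -133.9   12. ]
 [ 508.6 -177.3   12. ]
 [ 478.6 -246.3   12. ]]
[ 438.  -190.3   12. ]
len 119.27154730360905 -21.202199972871274
w 75.38810007880403 -113.27500336967542
[[ 386.3 -135.6   12. ]
 [ 361.3 -203.2   12. ]
 [ 498.1 -177.7   12. ]] [np.float64(72.00255107037172), np.float64(119.53534932743706)]
lens (array([ 495.8, -216. ,  138.1]), [1.0, 1.0])
win [538.1 218.8  11. ] [532.6 218.9  11. ]
well [508.8 225.2  11. ] [502.7 225.7  11. ]
mouth near (array([ 444.5, -195.8,   82.7]), [5.1, 5.1])
[[491.7 211.1  11. ]
 [495.4 245.9  11. ]
 [568.1 228.8  11. ]
 [558.3 196.6  11. ]]
```

The magnifier in the white stand shows rim and handle, and it is between the other two in size, so it is the middle-sized one. Its lens is about (496,-216,138), leaning at yaw about -22°, which fits the given geometry. The wide cassette's window is about (535,219,11). Next I'll work out a pregrasp with the tool normal to the lens and the jaws across the 16 mm width.

```bash
cat >> h.py <<'E'
def Rt(psi,pitch): # tool x along handle (azimuth psi, elevation pitch)
    return Ro.from_euler('xyz',[180,-pitch,psi],degrees=True).as_matrix()
def rel(p,R,s=None):
    T=T_tool(s or telemetry.sense());A=T[:3,:3]
    print('shift cm',np.round(A.T@(p-T[:3,3])/10,2),'turn',np.round(Ro.from_matrix(A.T@R).as_rotvec(),3))
E
python3 - <<'E'
from h import *
np.set_printoptions(precision=1,suppress=True)
R=Rt(-22,48);lens=np.array([494,-216,138]);g=lens-70.5*R[:,0]
print(R,g); p=g+8*R[:,2]-110*R[:,2];print(p);rel(p,R)
E
```

```text
[[ 0.6 -0.4  0.7]
 [-0.3 -0.9 -0.3]
 [ 0.7  0.  -0.7]] [ 450.3 -198.3   85.6]
[ 380.  -169.9  153.9]
shift cm [ 26.4 -27.8   6.1] turn [-0.4  0.8  0.8]
```

Run:
```python
from h import *
R=Rt(-22,48);lens=np.array([494,-216,138]);g=lens-70.5*R[:,0]
np.set_printoptions(precision=3,suppress=True)
p=g-102*R[:,2];rel(p,R)
```

```text
shift cm [ 26.41 -27.78   6.06] turn [-0.356  0.786  0.795]
```

```bash
python3 -m inch '[[[26.4,-27.8,6.1],[-0.356,0.786,0.795],1],[[26.4,-27.8,6.1],[-0.356,0.786,0.795],1],[[26.4,-27.8,6.1],[-0.356,0.786,0.795],1],[[26.4,-27.8,6.1],[-0.356,0.786,0.795],1],[[26.4,-27.8,6.1],[-0.356,0.786,0.795],1],[[26.4,-27.8,6.1],[-0.356,0.786,0.795],1],[[26.4,-27.8,6.1],[-0.356,0.786,0.795],1],[[26.4,-27.8,6.1],[-0.356,0.786,0.795],1],[[26.4,-27.8,6.1],[-0.356,0.786,0.795],1],[[26.4,-27.8,6.1],[-0.356,0.786,0.795],1],[[26.4,-27.8,6.1],[-0.356,0.786,0.795],1],[[26.4,-27.8,6.1],[-0.356,0.786,0.795],1],[[26.4,-27.8,6.1],[-0.356,0.786,0.795],1],[[26.4,-27.8,6.1],[-0.356,0.786,0.795],1]]' 60
python3 - <<'E'
from h import *
s=telemetry.sense();print(s['joint_pos'],s['tool_pos'],s['tcp_rot'],s['time'],s['qd'])
for n in ['wrist','side']: cv2.imwrite(f'pics/{n}1.png',viewer.snapshot(n)[:,:,::-1])
E
```

```text
time: 1.55
tool_pos: [481.8, -239.7, 201.8]
tcp_rot: [-179.7, -45.5, -21.9]
ft_force: [0.8, 0.2, -0.0]
finger_gap: 85.7
[-42.48581578 -51.11872764 143.08806069  20.65611948  46.44795477
  60.6562687 ] [ 481.84353429 -239.72348226  201.81925074] [-179.69252101  -45.45693695  -21.89652708] 1.55 [ 8.43769581 -0.08612974 -0.04649238 -8.0178303  -3.34484656 11.42076933]
```

View pics/wrist1.png

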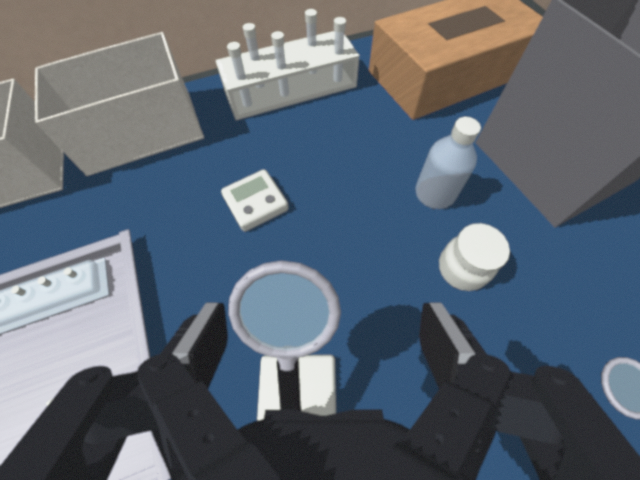

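View pics/side1.png

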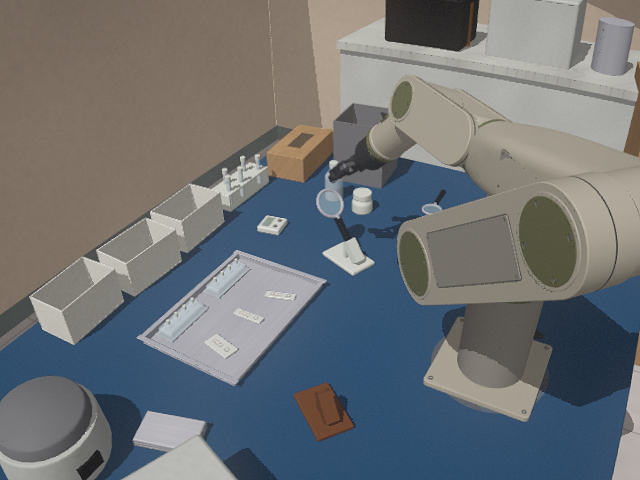

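The 48° outward tilt can't be reached there: joints 2 and 3 hit their limits and the arm stopped with the lens clear ahead, at (285,309) in the wrist picture. A steeper tool is needed. I'll back off to a 15° tilt above the grip and fit a kinematic model for planning.

Run:
```python
from h import *
rel(np.array([405,-178,230.]),Rt(-22,15))
```

```text
shift cm [-4.61 -2.91 -8.68] turn [-0.006 -0.532  0.003]
```

```bash
python3 -m inch '[[[-4.6,-2.9,-8.7],[0,-0.53,0],1],[[-4.6,-2.9,-8.7],[0,-0.53,0],1],[[-4.6,-2.9,-8.7],[0,-0.53,0],1],[[-4.6,-2.9,-8.7],[0,-0.53,0],1],[[-4.6,-2.9,-8.7],[0,-0.53,0],1],[[-4.6,-2.9,-8.7],[0,-0.53,0],1]]'
python3 - <<'E'
from h import *
np.set_printoptions(precision=2,suppress=True)
s=telemetry.sense();print(s['joint_pos'],s['tool_pos'],s['tcp_rot'],s['time'],s['qd'])
E
```

```text
time: 2.25
tool_pos: [404.7, -178.4, 229.4]
tcp_rot: [-179.7, -15.1, -21.8]
ft_force: [-0.2, 0.3, -0.5]
finger_gap: 85.3
[-33.24 -36.01 121.63   3.28  79.66  78.3 ] [ 404.72 -178.39  229.37] [-179.73  -15.07  -21.75] 2.25 [-0.46 -2.11  2.08  0.11 -0.21  0.19]
```

```bash
cat > kin.py <<'E'
from h import *
from scipy.optimize import least_squares
S=[([-68.377,7.471,85.268,0,87.261,-4.893],[267.893,-536.879,214.892],[180,0,26.516]),
([-42.48581578,-51.11872764,143.08806069,20.65611948,46.44795477,60.6562687],[481.84353429,-239.72348226,201.81925074],[-179.69252101,-45.45693695,-21.89652708]),
([-33.24,-36.01,121.63,3.28,79.66,78.3],[404.72,-178.39,229.37],[-179.73,-15.07,-21.75])]
e=lambda ax,a:Ro.from_euler(ax,a,degrees=True).as_matrix()
C=e('z',-90.0) # overwritten below
def fk(q,P):
    a1,d,h,L2,a3,L3,L6=P
    R1=e('z',q[0]);Ra=R1@e('y',q[1]);Rb=R1@e('y',q[1]+q[2])
    R=Rb@e('z',q[3])@e('y',q[4])@e('z',q[5])
    p=R1@np.array([a1,d,h])+Ra@np.array([0,0,L2])+Rb@np.array([a3,0,L3])+R@np.array([0,0,L6])
    return p,R@C
_,_R=None,None
def setC():
    global C
    C=np.eye(3);_,R=fk(S[0][0],np.zeros(7));C=R.T@Ro.from_euler('xyz',S[0][2],degrees=True).as_matrix()
setC()
E
python3 - <<'E'
from kin import *
np.set_printoptions(precision=2,suppress=True)
print(C)
P=np.array([0,0,0,0,0,0,0.])
for q,p,r_ in S: print(np.degrees(np.linalg.norm(Ro.from_matrix(fk(q,P)[1].T@Ro.from_euler('xyz',r_,degrees=True).as_matrix()).as_rotvec())))
for fixa1 in [0,1]:
  f=lambda x:np.concatenate([fk(q,x)[0]-p for q,p,_ in S]+[0.01*x[[0,4]]])
  s=least_squares(f,[0,50,375,300,0,350,250]);print(s.x,f(s.x)[:9]);break
E
```

```text
[[-0. -1. -0.]
 [ 1. -0. -0.]
 [ 0. -0.  1.]]
9.089733753547374e-16
1.2726259965240528e-08
0.010699042573464304
[  0.89  51.24 316.17 368.75  59.75 552.47 380.81] [ 0.04  0.    0.   -0.01 -0.07 -0.   -0.03  0.05 -0.  ]
```

Run:
```python
from kin import *
np.set_printoptions(precision=2,suppress=True)
for m in [[0],[4],[0,4]]:
  i=[k for k in range(7) if k not in m]
  def F(x):
    P=np.zeros(7);P[i]=x;return np.concatenate([fk(q,P)[0]-p for q,p,_ in S])
  s=least_squares(F,[300.]*len(i));print(m,s.x,F(s.x))
  print(np.linalg.svd(s.jac)[1])
```

```text
[0] [ 51.18 318.25 369.18  61.73 553.39 381.32] [-0.02 -0.   -0.02  0.01  0.01 -0.02 -0.    0.    0.04]
[3.34 1.83 1.74 0.61 0.26 0.04]
[4] [ 13.08  52.67 254.   356.65 539.39 367.  ] [ 1.52  0.15 -0.05 -0.39 -2.57  0.09 -1.18  1.59 -0.04]
[3.06 2.3  1.74 0.55 0.24 0.07]
[0, 4] [ 52.55 254.49 357.42 552.4  368.22] [ 1.41  0.1  -0.64 -0.17 -2.52 -0.24 -1.42  1.68  0.88]
[2.94 1.74 1.73 0.54 0.24]
```

```bash
cat >> kin.py <<'E'
P0=np.array([0,51.18,318.25,369.18,61.73,553.39,381.32])
LO=np.array([-169.43,-51.17,1.28,-76.62,0,-152.29])+1;HI=np.array([169.43,129.36,143.12,256.62,156.53,152.29])-1
def ik(p,R,q0):
    def f(q):
        pp,RR=fk(q,P0);return np.r_[(pp-p)/10,Ro.from_matrix(RR.T@R).as_rotvec()*20]
    s=least_squares(f,np.clip(q0,LO+.01,HI-.01),bounds=(LO,HI));pp,RR=fk(s.x,P0)
    return s.x,np.linalg.norm(pp-p),np.degrees(np.linalg.norm(Ro.from_matrix(RR.T@R).as_rotvec()))
E
python3 - <<'E'
from kin import *
np.set_printoptions(precision=0,suppress=True)
a=Rt(-22,48)[:,0];g=np.array([494,-216,138])-70.5*a; q0=telemetry.sense()['joint_pos']
for t in [30,25,20,15,10,5,0]:
    R=Rt(-22,t);p=g+8*R[:,2]
    o=[]
    for nm,x in [('pre',p-90*R[:,2]),('g',p),('out',p+80*a),('up',p+80*a+[0,0,80])]:
        q,e1,e2=ik(x,R,q0);o.append((nm,q,round(e1),round(e2)))
    print(t,*o)
E
```

```text
30 ('pre', array([-36., -50., 140.,   8.,  63.,  74.]), 4, 2) ('g', array([-34., -36., 141.,   9.,  45.,  73.]), 0, 0) ('out', array([-33., -28., 130.,   7.,  49.,  76.]), 0, 0) ('up', array([-33., -32., 124.,   6.,  58.,  77.]), 0, 0)
25 ('pre', array([-35., -45., 136.,   6.,  64.,  76.]), 0, 0) ('g', array([-33., -30., 136.,   6.,  49.,  75.]), 0, 0) ('out', array([-32., -23., 125.,   5.,  54.,  78.]), 0, 0) ('up', array([-32., -27., 119.,   5.,  63.,  79.]), 0, 0)
20 ('pre', array([-33., -36., 130.,   4.,  67.,  78.]), 0, 0) ('g', array([-32., -24., 131.,   4.,  54.,  78.]), 0, 0) ('out', array([-31., -18., 120.,   4.,  59.,  80.]), 0, 0) ('up', array([-31., -22., 114.,   3.,  68.,  80.]), 0, 0)
15 ('pre', array([-32., -29., 124.,   3.,  70.,  79.]), 0, 0) ('g', array([-32., -19., 126.,   3.,  58.,  79.]), 0, 0) ('out', array([-30., -13., 115.,   2.,  64.,  81.]), 0, 0) ('up', array([-30., -16., 109.,   2.,  73.,  81.]), 0, 0)
10 ('pre', array([-31., -22., 118.,   2.,  74.,  80.]), 0, 0) ('g', array([-31., -13., 121.,   2.,  63.,  80.]), 0, 0) ('out', array([-30.,  -8., 110.,   1.,  69.,  82.]), 0, 0) ('up', array([-30., -11., 104.,   1.,  77.,  82.]), 0, 0)
5 ('pre', array([-30., -15., 112.,   1.,  78.,  81.]), 0, 0) ('g', array([-30.,  -8., 116.,   1.,  67.,  81.]), 0, 0) ('out', array([-29.,  -3., 104.,   1.,  74.,  82.]), 0, 0) ('up', array([-29.,  -6.,  99.,   1.,  82.,  83.]), 0, 0)
0 ('pre', array([-30.,  -8., 106.,   0.,  82.,  82.]), 0, 0) ('g', array([-30.,  -3., 111.,   0.,  72.,  82.]), 0, 0) ('out', array([-29.,   2.,  99.,   0.,  79.,  83.]), 0, 0) ('up', array([-29.,  -1.,  94.,   0.,  87.,  83.]), 0, 0)
```

Run:
```python
from kin import *
np.set_printoptions(precision=0,suppress=True)
q0=telemetry.sense()['joint_pos']
for psi in [-20,0,20,40]:
    ax=Rt(psi,0)[:,0];g=np.array([535,219,91])-70.5*ax;R=Rt(psi,-26);p=g+8*R[:,2]
    print(psi,ik(p,R,[15,0,100,0,110,90]))
s=telemetry.sense();print(repr(s['tool_pos']),repr(s['tcp_rot']))
im=viewer.snapshot('wrist')[:,:,::-1];cv2.imwrite('pics/wrist2.png',im)
```

```text
-20 (array([ 12.,  23.,  86.,  14.,  94., 120.]), np.float64(4.121147867408581e-13), np.float64(8.6425772799583e-15))
0 (array([ 15.,  25.,  83.,   6.,  98., 104.]), np.float64(4.746887698713301e-10), np.float64(1.1417561704870766e-10))
20 (array([18., 26., 82., -1., 99., 88.]), np.float64(1.4281732235759946e-13), np.float64(1.9579527041391705e-14))
40 (array([20., 25., 82., -9., 97., 71.]), np.float64(4.033260887989027e-10), np.float64(9.974905697391748e-11))
array([ 405., -178.,  229.]) array([-180.,  -15.,  -22.])
```

View pics/wrist2.png

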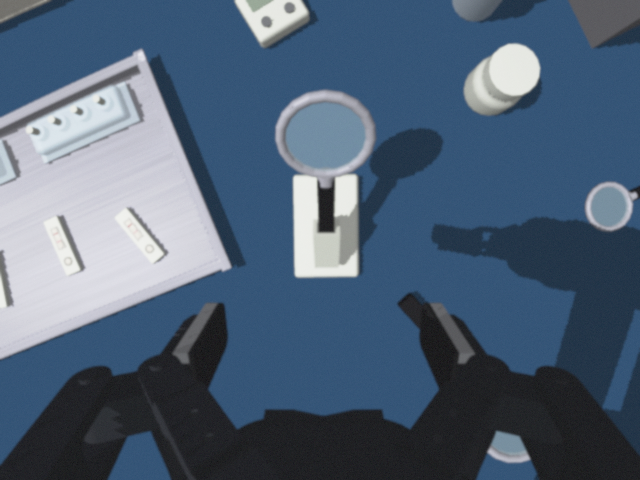

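Run:
```python
import cv2
a=cv2.imread("pics/wrist2.png");cv2.imwrite("pics/c5.png",cv2.resize(a[80:290,260:390],None,fx=2.8,fy=2.8,interpolation=cv2.INTER_CUBIC)) 
cv2.imwrite("pics/c6.png",cv2.resize(a[165:285,280:375],None,fx=5,fy=5,interpolation=cv2.INTER_CUBIC))
```

```text
(no output)
```

View pics/c6.png

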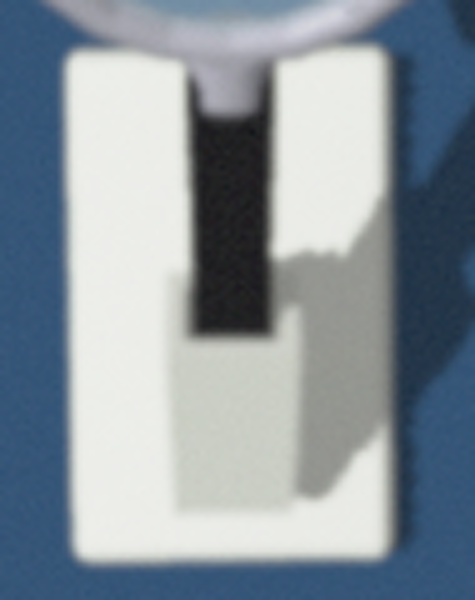

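Run:
```python
from h import *
np.set_printoptions(precision=1,suppress=True)
s=telemetry.sense();T=T_tool(s)
c=lambda u,v,k,x,y:((u+.5)/k-.5+x,(v+.5)/k-.5+y)
w=(325.5,133.5)
print('lens',tri(ray('scene',c(322,218,10,230,220)),ray('side',c(181,140,6,300,180)),ray('wrist',w,T)))
for ps,pi in[(-22,48)]:
    R=Rt(ps,pi)
    for lens in [np.array([494,-216,138]),np.array([497,-216,138])]:
        pts=[lens+R[:,0]*k for k in (-38,-70.5,-103)]
        print(proj('wrist',np.array([lens]+pts),T))
```

```text
lens (array([ 497.1, -216. ,  138.8]), [0.8, 1.9, 1.7])
[[327.8 139.6]
 [327.4 177.3]
 [327.1 204. ]
 [326.8 226.8]]
[[326.4 136. ]
 [326.1 174. ]
 [325.9 201. ]
 [325.7 224. ]]
```

Run:
```python
from kin import *
np.set_printoptions(precision=2,suppress=True)
a=Rt(-22,48)[:,0];g=np.array([498,-216,138.5])-70.5*a;print(g)
R=Rt(-22,22);p=g+8*R[:,2]
for x in [p-80*R[:,2],p]:
    print(x,ik(x,R,telemetry.sense()['joint_pos']));rel(x,R)
```

```text
[ 454.26 -198.33   86.11]
[ 429.25 -188.22  152.87] (array([-33.45, -37.55, 132.01,   4.74,  64.02,  77.29]), np.float64(2.8687629494346633e-12), np.float64(6.160742634713827e-13))
shift cm [0.6  0.03 8.07] turn [-0.01  0.12  0.  ]
[ 457.04 -199.45   78.69] (array([-32.48, -25.66, 132.43,   4.98,  51.67,  77.18]), np.float64(5.623060813583779e-10), np.float64(2.65634442994874e-10))
shift cm [ 1.56  0.08 16.01] turn [-0.01  0.12  0.  ]
```

```bash
python3 -m inch '[[[0.4,0,4],[0,0.08,0],1],[[0.6,0,8],[0,0.12,0],1],[[0.6,0,8],[0,0.12,0],1],[[0.9,0,10],[0,0.12,0],1],[[1.1,0,12],[0,0.12,0],1],[[1.3,0.1,14],[0,0.12,0],1],[[1.5,0.1,15],[0,0.12,0],1],[[1.6,0.1,16],[0,0.12,0],1],[[1.6,0.1,16],[0,0.12,0],1],[[1.6,0.1,16],[0,0.12,0],1]]'
python3 - <<'E'
from h import *
for n in ['wrist','side']: cv2.imwrite(f'pics/{n}3.png',viewer.snapshot(n)[:,:,::-1])
a=cv2.imread("pics/side3.png");cv2.imwrite("pics/c7.png",cv2.resize(a[150:280,270:430],None,fx=5,fy=5,interpolation=cv2.INTER_CUBIC))
E
```

```text
time: 3.3
tool_pos: [458.0, -200.2, 81.1]
tcp_rot: [-179.8, -22.0, -21.8]
ft_force: [0.4, -0.2, 0.5]
finger_gap: 85.5
```

View pics/wrist3.png

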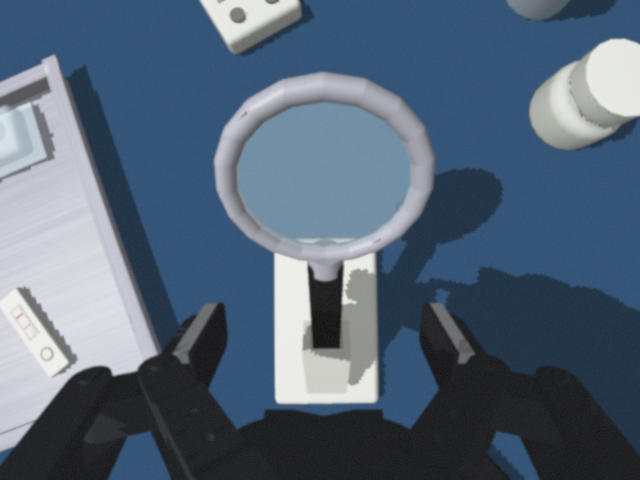

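View pics/c7.png

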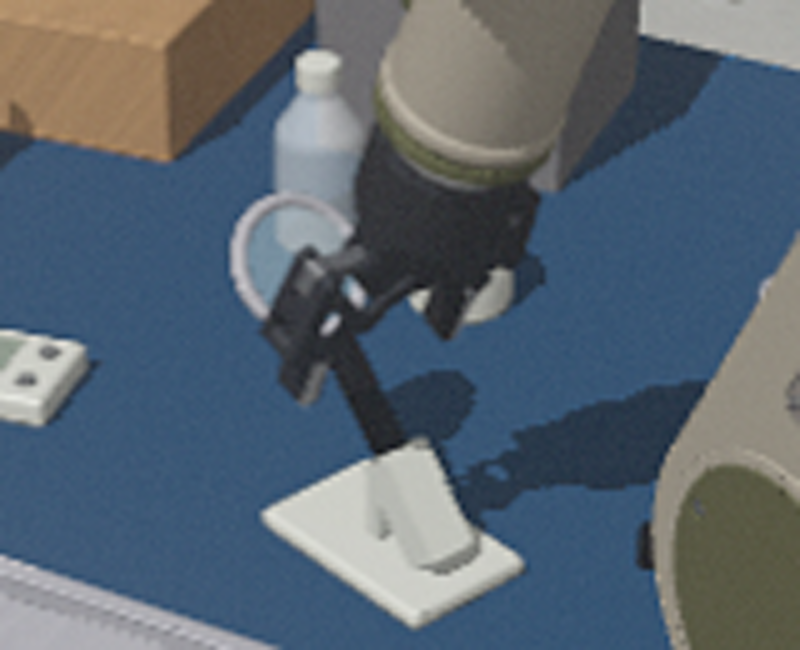

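The wrist view shows the handle at column 325, midway between the fingers (at about 205 and 445), and the side view has the pads at mid-handle. Closing now.

```bash
python3 -m inch '[[[0,0,0],[0,0,0],0.5],[[0,0,0],[0,0,0],0],[[0,0,0],[0,0,0],0],[[0,0,0],[0,0,0],0],[[0,0,0],[0,0,0],0],[[0,0,0],[0,0,0],0],[[0,0,0],[0,0,0],0],[[0,0,0],[0,0,0],0]]' 70
python3 - <<'E'
from kin import *
np.set_printoptions(precision=2,suppress=True)
s=telemetry.sense();print(s['tool_pos'],s['tcp_rot'],s['ft_force'],s['finger_gap'])
for n in ['wrist','side']: cv2.imwrite(f'pics/{n}4.png',viewer.snapshot(n)[:,:,::-1])
a=cv2.imread("pics/side4.png");cv2.imwrite("pics/c8.png",cv2.resize(a[150:280,270:430],None,fx=5,fy=5,interpolation=cv2.INTER_CUBIC))
T=T_tool(s)
for e in [48,49,47]:
  d=np.array([np.cos(np.radians(e))*np.cos(np.radians(-22)),np.cos(np.radians(e))*np.sin(np.radians(-22)),np.sin(np.radians(e))])
  print(e,'out dir in tool',T[:3,:3].T@d)
E
```

```text
time: 4.2
tool_pos: [457.9, -199.9, 80.2]
tcp_rot: [-179.8, -22.0, -21.8]
ft_force: [-2.2, 1.7, 3.4]
finger_gap: 8.5
[ 457.9  -199.92   80.22] [-179.76  -21.99  -21.78] [-2.24  1.73  3.36] 8.471629347378899
48 out dir in tool [ 0.9   0.   -0.44]
49 out dir in tool [ 0.89  0.   -0.45]
47 out dir in tool [ 0.91  0.   -0.42]
```

View pics/wrist4.png

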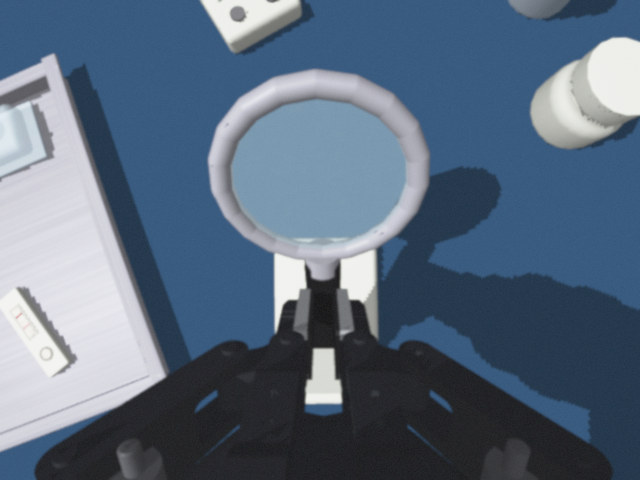

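View pics/c8.png

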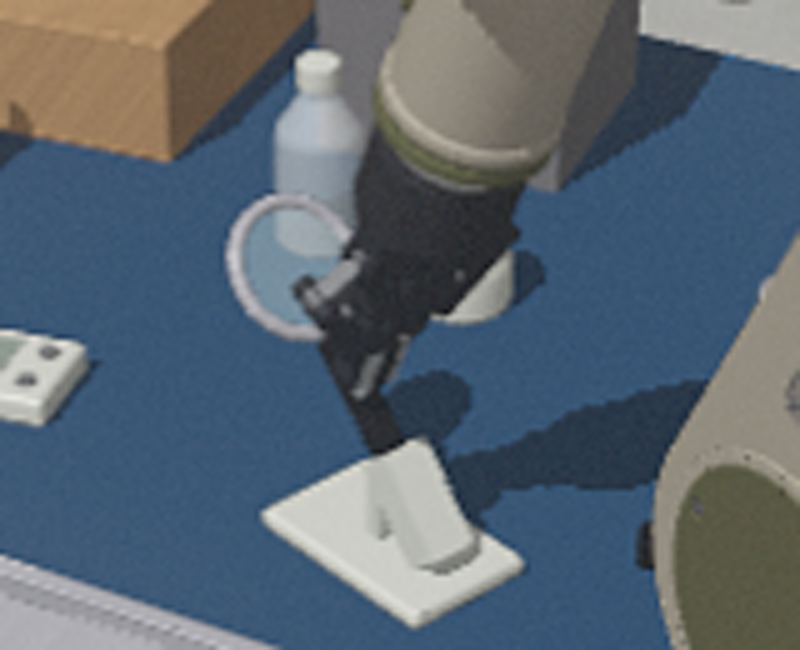

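The gap reads 8.5 mm where 16 was expected. I'll look closer before pulling.

Run:
```python
import cv2
a=cv2.imread("pics/wrist4.png");cv2.imwrite("pics/c9.png",cv2.resize(a[240:410,265:385],None,fx=5,fy=5,interpolation=cv2.INTER_CUBIC)[:850])
a=cv2.imread("pics/c9.png");print(a.shape);cv2.imwrite("pics/c9.png",a[:600])
from h import *
s=telemetry.sense();T=T_tool(s)
for z in (-27,-8,0,11):print(z,[proj('wrist',(T@np.array([0,y,z,1]))[:3],T)[0].round(1) for y in (-8,8)])
print(s['finger_gap'])
```

```text
(850, 600, 3)
-27 [array([308.3, 315.1]), array([344.5, 315.1])]
-8 [array([309.9, 295. ]), array([342.2, 295. ])]
0 [array([310.5, 287.7]), array([341.4, 287.7])]
11 [array([311.2, 278.7]), array([340.3, 278.7])]
8.593899405071086
```

View pics/c9.png

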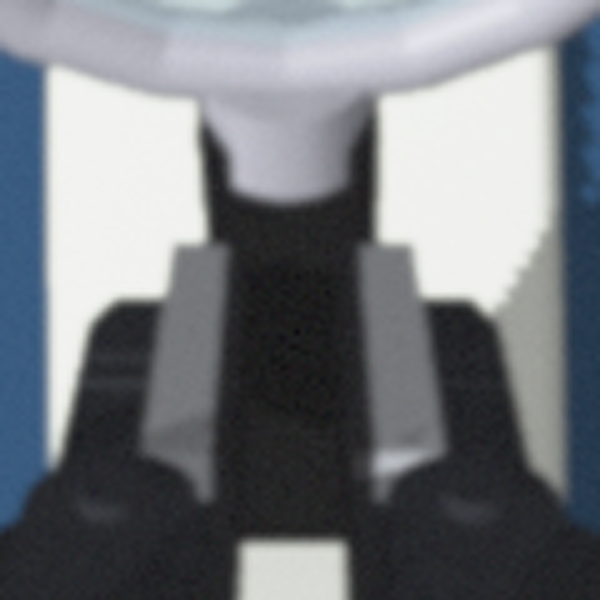

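The pad faces are flush with the handle's sides (columns 307 and 339, about 16 mm apart at that depth), so the gap reading is offset. The grip is real, so I'll draw it out along the tube.

```bash
python3 -m inch '[[[0.9,0,-0.45],[0,0,0],0],[[1.8,0,-0.9],[0,0,0],0],[[2.7,0,-1.35],[0,0,0],0],[[3.6,0,-1.8],[0,0,0],0],[[3.6,0,-1.8],[0,0,0],0]]' 90
python3 - <<'E'
from h import *
s=telemetry.sense();print(s['tool_pos'],s['finger_gap'],s['ft_force'],s['wrist_torque'])
for n in ['wrist','side']: cv2.imwrite(f'pics/{n}5.png',viewer.snapshot(n)[:,:,::-1])
a=cv2.imread("pics/side5.png");b=cv2.imread("pics/wrist5.png");cv2.imwrite("pics/c10.png",np.hstack([cv2.resize(a[150:280,290:400],None,fx=3.4,fy=3.4),cv2.resize(b[40:440,120:520],(442,442))]))
E
```

```text
time: 4.8
tool_pos: [484.4, -210.9, 112.5]
tcp_rot: [-179.8, -22.2, -21.8]
ft_force: [-0.3, -0.3, -1.1]
finger_gap: 5.8
[ 484.35867989 -210.92437445  112.53393443] 5.819011521408676 [-0.27027399 -0.27662034 -1.09792614] [ 0.13417974  0.18746221 -0.04141298]
```

View pics/c10.png

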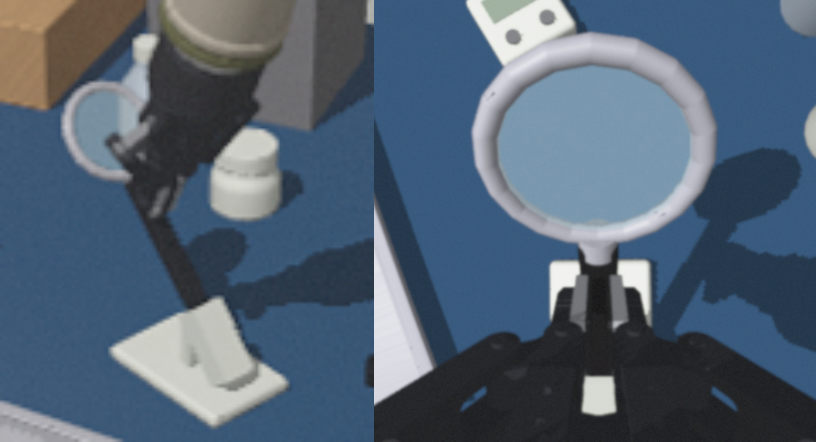

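```bash
python3 -m inch '[[[0.9,0,-0.45],[0,0,0],0],[[1.8,0,-0.9],[0,0,0],0],[[2.7,0,-1.35],[0,0,0],0],[[3.6,0,-1.8],[0,0,0],0],[[4.5,0,-2.3],[0,0,0],0],[[5.4,0,-2.8],[0,0,0],0],[[5.4,0,-2.8],[0,0,0],0],[[5.4,0,-2.8],[0,0,0],0]]'
python3 - <<'E'
from h import *
s=telemetry.sense();print(s['tool_pos'],s['tcp_rot'],s['finger_gap'],s['ft_force'],s['wrist_torque'])
for n in ['wrist','side']: cv2.imwrite(f'pics/{n}6.png',viewer.snapshot(n)[:,:,::-1])
a=cv2.imread("pics/side6.png");b=cv2.imread("pics/wrist6.png");cv2.imwrite("pics/c11.png",np.hstack([cv2.resize(a[140:270,290:400],None,fx=3.4,fy=3.4),cv2.resize(b[40:440,120:520],(442,442))]))
E
```

```text
time: 5.7
tool_pos: [519.3, -224.7, 156.5]
tcp_rot: [-179.8, -22.0, -21.8]
ft_force: [-0.1, 0.5, -1.6]
finger_gap: 5.7
[ 519.32295463 -224.7163044   156.48408758] [-179.76844108  -21.97798462  -21.77130448] 5.701930827116624 [-0.11081693  0.4796359  -1.61246359] [ 0.13417258  0.15994926 -0.03274214]
```

View pics/c11.png

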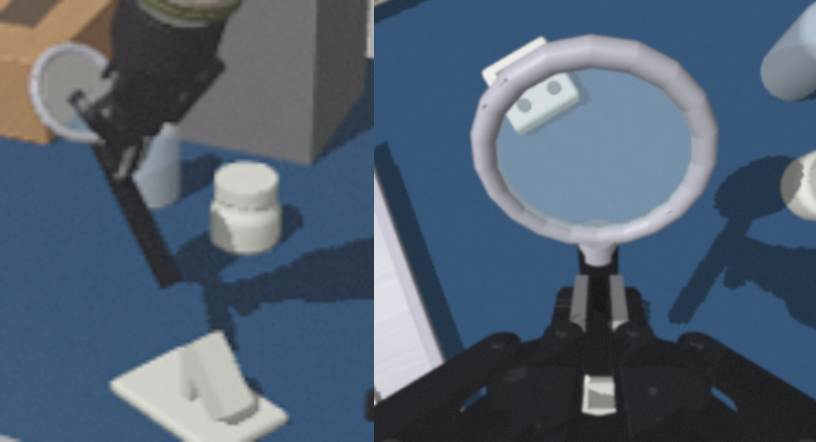

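Run:
```python
from h import *
from scipy.optimize import least_squares
np.set_printoptions(precision=3,suppress=True)
b=cv2.imread("pics/wrist6.png").astype(int)
c=lambda u,v:((u-374+.5)*400/442-.5+120,(v+.5)*400/442-.5+40)
L,R_,Tp,Bt=c(472,145),c(717,145),c(592,34),c(597,243)
print(L,R_,Tp,Bt)
I=np.eye(4)
t=np.linspace(0,2*np.pi,181)
def bb(x):
    cx,cy,cz,el=x;a=np.array([np.cos(el),0,-np.sin(el)]);y=np.array([0,1,0]);n=np.cross(a,y)
    pts=[]
    for k in (-4,0,4):   # rim rounded: torus-like r 34+4
        rr=38 if k==0 else 34
        pts.append(np.array([cx,cy,cz])+rr*(np.outer(np.cos(t),a)+np.outer(np.sin(t),y))+k*n)
    q=proj('wrist',np.vstack(pts),I)
    return q[:,0].min(),q[:,0].max(),q[:,1].min(),q[:,1].max()
f=lambda x:np.array(bb(x))-[L[0],R_[0],Tp[1],Bt[1]]
s=least_squares(f,[63,0,-39,.45],x_scale=[10,10,10,.1],diff_step=1e-3);print(s.x,np.degrees(s.x[3]),f(s.x))
x=[70.5*np.cos(.454),0,-8-70.5*np.sin(.454),.454];print('nominal',x,bb(x))
```

```text
(208.64027149321265, 171.17420814479638) (430.35972850678735, 171.17420814479638) (317.23755656108597, 70.72171945701358) (321.76244343891403, 259.86199095022624)
[ 59.719  -2.628 -40.408   0.445] 25.472804259229356 [ 0. -0. -0. -0.]
nominal [np.float64(63.35835291084958), 0, np.float64(-38.918750240335356), 0.454] (np.float64(216.67548530250616), np.float64(437.81206979838333), np.float64(57.70267391017478), np.float64(249.77406051046313))
```

Run:
```python
from kin import *
np.set_printoptions(precision=3,suppress=True)
l=np.array([60,-2.3,-40.])
R=Rt(20,-25.5);p=np.array([535.5,219,150])-R@l;print(p,ik(p,R,[15,0,100,0,110,90]));rel(p,R)
s=telemetry.sense();T=T_tool(s);A=T[:3,:3]
d=A.T@(p-T[:3,3])/10;w=Ro.from_matrix(A.T@R).as_rotvec();q=s['joint_pos']
for f in np.linspace(0.1,1,10):
    pp=T[:3,3]+A@d*10*f;RR=A@Ro.from_rotvec(w*f).as_matrix();q,e,e2=ik(pp,RR,q);print(np.round(f,1),d*f,w*f,q.round(),round(e,1),(pp+RR@l).round(),(pp+RR@(l-158*np.array([np.cos(.445),0,-np.sin(.445)])))[2].round())
```

```text
[469.216 192.427 139.727] (array([ 17.364,  22.427,  79.592,  -1.167, 103.455,  87.349]), np.float64(2.6203521364587025e-13), np.float64(1.603441184823732e-14))
shift cm [-19.21 -36.89  -5.85] turn [-0.027 -0.791 -0.748]
0.1 [-1.921 -3.689 -0.585] [-0.003 -0.079 -0.075] [-26. -17. 116.   1.  63.  81.] 0.0 [ 558. -193.  210.] 103.0
0.2 [-3.843 -7.379 -1.171] [-0.005 -0.158 -0.15 ] [-20. -15. 114.  -1.  68.  83.] 0.0 [ 558. -148.  204.] 107.0
0.3 [ -5.764 -11.068  -1.756] [-0.008 -0.237 -0.224] [-15. -12. 112.  -3.  72.  85.] 0.0 [ 558. -103.  199.] 112.0
0.4 [ -7.685 -14.758  -2.341] [-0.011 -0.317 -0.299] [-10.  -9. 108.  -4.  77.  86.] 0.0 [557. -58. 192.] 117.0
0.5 [ -9.606 -18.447  -2.927] [-0.014 -0.396 -0.374] [ -4.  -5. 105.  -4.  81.  87.] 0.0 [555. -12. 186.] 122.0
0.6 [-11.528 -22.136  -3.512] [-0.016 -0.475 -0.449] [  0.  -0. 101.  -4.  86.  88.] 0.0 [553.  34. 179.] 128.0
0.7 [-13.449 -25.826  -4.097] [-0.019 -0.554 -0.523] [ 5.  5. 96. -4. 90. 88.] 0.0 [550.  80. 172.] 133.0
0.8 [-15.37  -29.515  -4.682] [-0.022 -0.633 -0.598] [ 9. 10. 91. -3. 94. 88.] 0.0 [546. 126. 164.] 139.0
0.9 [-17.292 -33.205  -5.268] [-0.025 -0.712 -0.673] [14. 16. 86. -2. 99. 88.] 0.0 [541. 173. 157.] 145.0
1.0 [-19.213 -36.894  -5.853] [-0.027 -0.791 -0.748] [ 17.  22.  80.  -1. 103.  87.] 0.0 [536. 219. 150.] 150.0
```

```bash
python3 -m inch '[[[-0.5,-0.9,-0.15],[0,-0.02,-0.02],0],[[-1.5,-2.9,-0.5],[0,-0.06,-0.06],0],[[-2.9,-5.5,-0.9],[0,-0.12,-0.11],0],[[-4.6,-8.9,-1.4],[-0.01,-0.19,-0.18],0],[[-6.5,-12.5,-2],[-0.01,-0.27,-0.25],0],[[-8.5,-16.2,-2.6],[-0.01,-0.35,-0.33],0],[[-10.4,-19.9,-3.2],[-0.01,-0.43,-0.4],0],[[-12.3,-23.6,-3.7],[-0.02,-0.51,-0.48],0],[[-14.2,-27.3,-4.3],[-0.02,-0.58,-0.55],0],[[-15.9,-30.6,-4.9],[-0.02,-0.66,-0.62],0],[[-17.3,-33.2,-5.3],[-0.025,-0.71,-0.67],0],[[-18.4,-35.3,-5.6],[-0.03,-0.76,-0.72],0],[[-19,-36.5,-5.8],[-0.03,-0.78,-0.74],0],[[-19.2,-36.9,-5.9],[-0.03,-0.79,-0.75],0],[[-19.2,-36.9,-5.9],[-0.03,-0.79,-0.75],0],[[-19.2,-36.9,-5.9],[-0.03,-0.79,-0.75],0],[[-19.2,-36.9,-5.9],[-0.03,-0.79,-0.75],0]]'
python3 - <<'E'
from h import *
s=telemetry.sense();print(s['tool_pos'],s['tcp_rot'],s['finger_gap'],s['ft_force'],s['wrist_torque'])
for n in ['wrist','side','scene']: cv2.imwrite(f'pics/{n}7.png',viewer.snapshot(n)[:,:,::-1])
a=cv2.imread("pics/side7.png");cv2.imwrite("pics/c12.png",cv2.resize(a[240:400,140:340],None,fx=4,fy=4,interpolation=cv2.INTER_CUBIC)[:600])
E
```

```text
time: 7.5
tool_pos: [469.8, 191.4, 141.1]
tcp_rot: [179.7, 25.4, 20.0]
ft_force: [0.1, 0.5, -0.6]
finger_gap: 5.9
[469.84868458 191.36359358 141.06147925] [179.73378006  25.40424905  19.95157874] 5.8765391186919365 [ 0.09551319  0.54893555 -0.55685235] [ 0.09077977 -0.29189802  0.01456228]
```

View pics/wrist7.png

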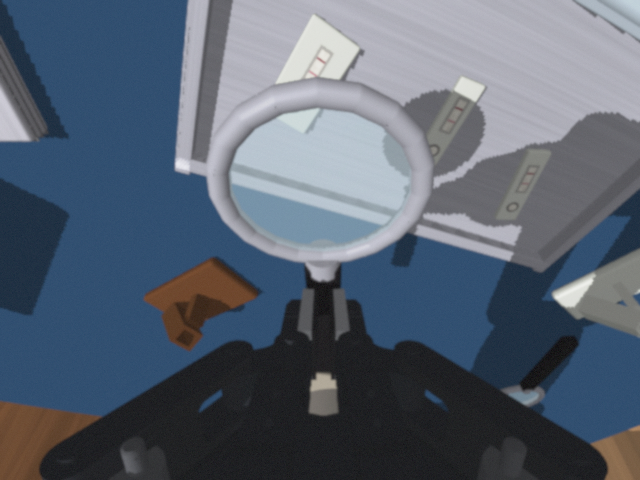

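View pics/c12.png

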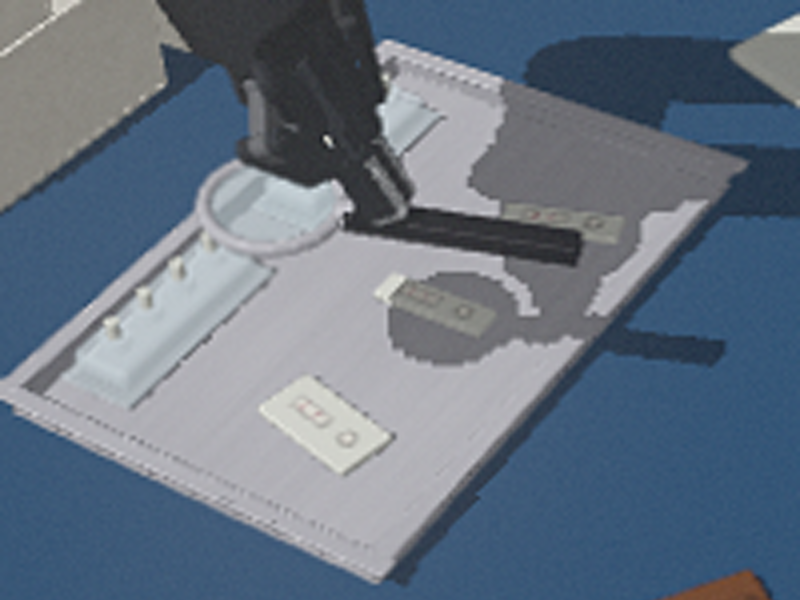

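View pics/scene7.png

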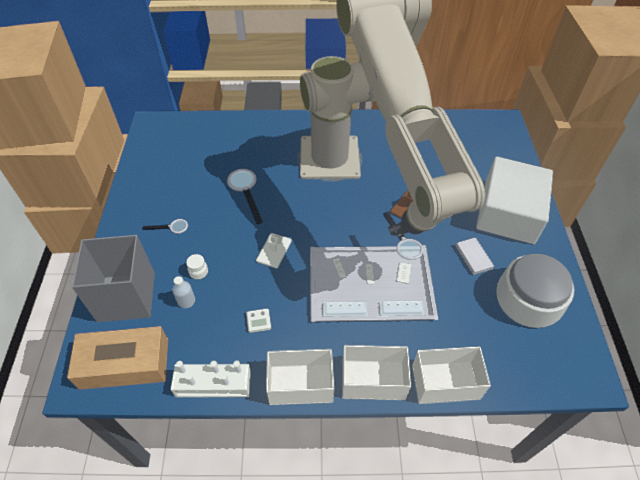

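Run:
```python
from h import *
np.set_printoptions(precision=1,suppress=True)
a=cv2.imread("pics/scene7.png");b=cv2.imread("pics/wrist7.png");
cv2.imwrite("pics/c13.png",np.hstack([cv2.resize(a[225:290,380:440],None,fx=6,fy=6,interpolation=cv2.INTER_CUBIC),cv2.resize(b[10:140,260:370],(330,390),interpolation=cv2.INTER_CUBIC)]))
T=T_tool(telemetry.sense())
print('win wrist',atz('wrist',(319,62),11,T)); l=(T@np.array([60,-2.3,-40,1]))[:3];print('lens model',l,'proj scene,side',proj('scene',l),proj('side',l))
print(telemetry.sense()['tool_pos'])
```

```text
win wrist [537.5 220.7  11. ]
lens model [536.1 218.3 151.4] proj scene,side [[409.8 248.3]] [[207.1 291.7]]
[469.9 191.6 141.1]
```

View pics/c13.png

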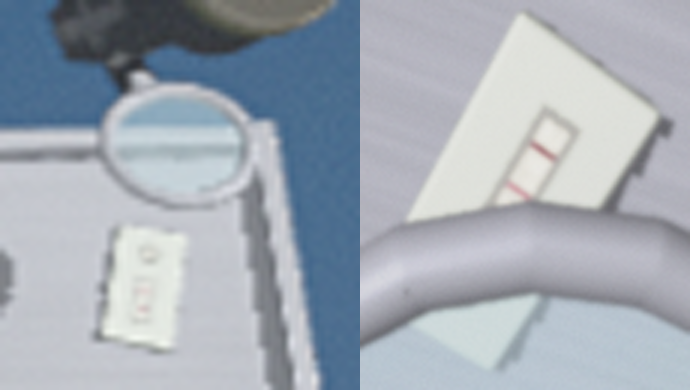

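Run:
```python
from h import *
np.set_printoptions(precision=1,suppress=True)
T=T_tool(telemetry.sense());w=lambda u,v:atz('wrist',(260+(u-360)/3,10+v/3),11,T)
A,B=w(523,12),w(660,115);e=B-A;print(A,B,np.linalg.norm(e));e/=np.linalg.norm(e)
f=w(563,118);x=np.array([-e[1],e[0],0]);x*=np.sign(x[0]);print('x',x,'far end',f,'win',f-12*x,'win from end edge',(A+B)/2-26*x)
```

```text
[562.3 232.5  11. ] [554.2 198.8  11. ] 34.604361402696085
x [ 1.  -0.2  0. ] far end [546.5 218.   11. ] win [534.9 220.8  11. ] win from end edge [533.  221.7  11. ]
```

Run:
```python
from h import *
s=telemetry.sense();rel(s['tool_pos']+np.array([-.5,1.2,-60]),Rt(20,-25.5),s)
```

```text
shift cm [ 2.57 -0.15  5.42] turn [ 0.004 -0.002 -0.001]
```

```bash
python3 -m inch '[[[0.3,0,0.6],[0,0,0],0],[[0.7,0,1.4],[0,0,0],0],[[1.2,-0.1,2.4],[0,0,0],0],[[1.6,-0.1,3.4],[0,0,0],0],[[2.0,-0.1,4.2],[0,0,0],0],[[2.3,-0.1,4.8],[0,0,0],0],[[2.5,-0.1,5.2],[0,0,0],0],[[2.6,-0.1,5.4],[0,0,0],0],[[2.6,-0.1,5.4],[0,0,0],0],[[2.6,-0.1,5.4],[0,0,0],0],[[2.6,-0.1,5.4],[0,0,0],0],[[2.6,-0.1,5.4],[0,0,0],0],[[2.6,-0.1,5.4],[0,0,0],0],[[2.6,-0.1,5.4],[0,0,0],0]]'
python3 - <<'E'
from h import *
np.set_printoptions(precision=1,suppress=True)
s=telemetry.sense();T=T_tool(s);print(s['tool_pos'],s['tcp_rot'],s['finger_gap'],s['qd'],s['ft_force'])
l=(T@np.array([60,-2.3,-40,1]))[:3];print('lens',l,proj('scene',l),proj('side',l))
for n in ['wrist','side','scene']: cv2.imwrite(f'pics/{n}8.png',viewer.snapshot(n)[:,:,::-1])
a=cv2.imread("pics/scene8.png");b=cv2.imread("pics/side8.png");
cv2.imwrite("pics/c14.png",np.hstack([cv2.resize(a[225:305,370:440],(350,400),interpolation=cv2.INTER_CUBIC),cv2.resize(b[270:370,160:270],(440,400),interpolation=cv2.INTER_CUBIC)]))
E
```

```text
time: 9.05
tool_pos: [469.7, 193.0, 80.8]
tcp_rot: [179.8, 25.4, 20.0]
ft_force: [-0.2, 0.2, -1.1]
finger_gap: 5.9
[469.7 193.   80.8] [179.8  25.4  20. ] 5.880250280406648 [ 0.   0.   0.1  0.1 -0.1 -0.1] [-0.2  0.2 -1.1]
lens [535.9 219.8  91.1] [[407.4 259.9]] [[210.7 314.6]]
```

View pics/c14.png

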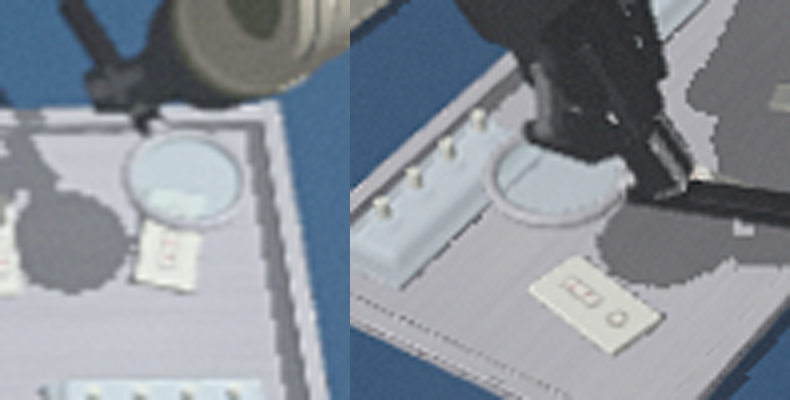

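View pics/wrist8.png

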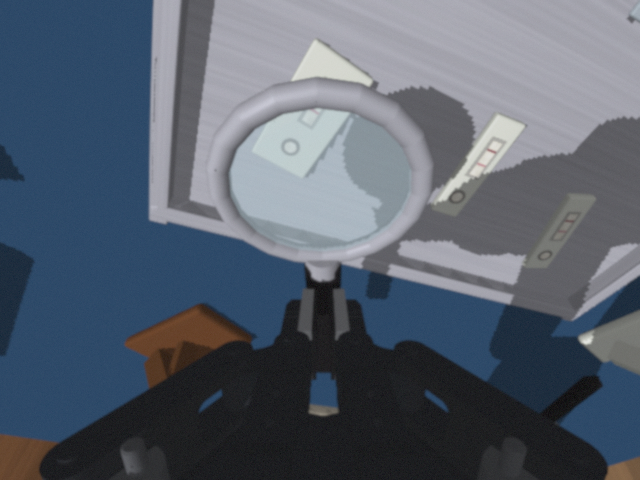

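The lens centre is at about (407,261) in the scene view and (212,315) in the side view. The model predicts (407,260) and (211,315), so the two agree. The arm is still, nothing is touching the magnifier, and the cassettes haven't moved. Handing in.

```bash
python3 -c "
from bench import r
print(r.hand_in())"
```

```text
the job is handed in; nothing more can be done
None
```

I drew the middle-sized magnifier out of the white stand, levelled it, and handed in with it held over the wide test's result window. No verdict came back. The whole job took about 9 s of the 35 s allowed.

**Last checks:**
- **Lens position:** the lens centre was at about (536, 220, 91) mm. My window estimate was (535.5, 219.5, 11) mm, so the lens was about 80 mm above it and 1 mm off centre. The fixed cameras agreed with the predicted lens position to within 1.5 pixels.
- **Level:** by the measured wrist angle, the lens was level to within a degree or so.
- **Hold:** joint speeds were about zero and the outside force about 1 N. Nothing appeared to touch the magnifier, and I saw no test or loose item move.

**What failed or disagreed:**
- **First approach:** the pose I chose, tilted 48° outward, was out of reach, and the arm stopped at its joint limits without touching anything. I grasped with a 22° tilt instead.
- **Finger gap:** it read 6–8 mm on the 16 mm handle. The pictures showed both pads against the handle, and the grip held throughout.
- **Window position:** the three cameras' estimates differed by up to 5 mm in x and 3 mm in y. That is well inside the 20 mm allowed.

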